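# Set the focus ring of the short lens to the index line

## Task

Two lenses stand nose-up on round test stands on the camera shop counter. Turn the focus ring of the shorter lens until its tab stands over the long index line on that stand's dial, then let go; leave the focus of the taller lens as it is.

Things in the scene. Friction and masses are not known exactly. Their poses are not given: they have to be found in the camera images.
- short_ring (a joint): Focus ring of the short lens, rad: 0 with the tab exactly over the index line, positive counter-clockwise from above; upright axis, stops at -1.9 and 0.7, starts between -1.4 and -0.65. Turns with about 0.06 N m and stays where left. A black ribbed cylinder, 50 mm diameter, 44 to 82 mm above the counter; above it a 47 mm rim, lens top at 88 mm; below it a 44 mm barrel.
- short_grip (a point): On the axis of the short lens at a good gripping height of its ring, 68 mm above the counter; turns with the ring: x along the tab, z up. The one black tab, white line on top, sticks out sideways at the ring's foot: 12 mm wide, to 48 mm from the axis, 46 to 58 mm above the counter. Grip the ring from above across the diameter square to the tab.
- short_index (a point): Middle of the index line on the short lens's dial, 45 mm from the lens axis, 26 mm above the counter; x points outward along the line, z up. A black line 32 mm long, 5 mm broad; the other marks, 20 degrees apart near the rim, are short and thin. The dial is the aluminium top of the stand, a grey round foot of 130 mm diameter, fixed to the counter.
- tall_tab (a point): In the tab of the tall lens's focus ring, 52 mm from that lens's axis, 78 mm above the counter; x points outward along the tab. The tall lens is a bystander on the same kind of stand and dial: 54 to 72 mm wide, its top 158 mm above the counter. Its ring turns as easily and must be left as it is.
There are look-alikes about, which are no part of the job. Leave any green or yellow look-alike of the part that bears short_ring alone.

How it is judged:
By the outcome, as a careful person would: the job done as asked, in the order asked, and still so for the second after the job is handed in, with the robot touching nothing.
It also fails if it takes over 32 s, if anything falls off the work surface, if the arm or the gripper's body presses on something with over 40 N, if the wrist force passes 120 N, or if a joint passes its speed limit or range.

## Robot

A 7-joint arm with a two-finger parallel gripper is mounted at the origin on the work surface. World frame = base frame: x ahead of the robot, y to its left, z up, the work surface at z = 0. Lengths are in m, angles in rad, forces in N, time in s.
With the tool pointing down it reaches from about 0.4 to 0.875 m from the base axis. Payload 4.4 kg.
Tool frame: the origin (TCP) lies between the finger pads; the fingertips stand 17 mm ahead of it and the grasp point (between the pads) lies 2 mm behind it; z points along the fingers, y is the line along which they close (so a half turn about z gives the same grasp; the last joint's range is limited). The gripper opens to 85 mm and grips with 20 to 120 N. Pads are 22 mm wide; open, the fingers measure 114 mm over their backs; the gripper's body (76 mm by 85 mm) begins 54 mm behind the grasp point. The pads swing forward as they close: fully open they stand 13 mm farther back than shut.
Start: joints at [1.141, 0.628, 0.038, 1.517, -0.027, 0.996, -0.02], TCP at [0.231, -0.607, 0.248] pointing down, gripper open.
Joint ranges: [-3.06, 3.06], [-0.37, 2.12], [-1.25, 1.32], [0.18, 2.47], [-1.1, 4.24], [0.23, 1.98], [-2.94, 2.94]. Speed limits (rad/s): [2.57, 2.57, 3.14, 3.14, 3.14, 3.14, 3.14].

## Interface

Orientations are given as a unit quaternion [w, x, y, z].
In Python, from plant import robot gives the robot as it stands. The module is installed in compiled form; this text tells all that it offers.
- The arm moves only by the tool send_rows, never from a script. Its argument "motion" is a list of rows, each a list of 2 entries, a list of its own where there are three numbers: the shift along the tool's x, y, z scaled (see below), then the turn, a rotation vector about the tool's x, y, z scaled (see below). In form: [[[x, y, z], [ax, ay, az]], ...]. A call has 1 to 10 rows; each row is the pose to reach, as a shift and turn from the pose commanded when the call began, along the tool's axes at that moment, turning the shorter way round; what a row does not reach only later rows make up. The controller multiplies each number of a shift by 200 mm and each number of a turn by pi rad. A row lasts 1/10 s, in which the tool goes at most 50 mm and 8.59 degrees, less where a joint would pass 70% of its speed; a pose out of reach is approached as far as the arm can. A call with a number of a shift or a turn outside -1 to 1 is refused whole. A call with a gripper value outside its range is refused whole. "claw" is the finger opening in mm, from 0 to 85.4, set as the call begins (left out, the last holds). The fingers move at their own pace and stop on an object; "force" is the grip in N (left out, the last holds). Time passes only in rows, so rows that repeat a pose let the fingers close. It gives the time, the measured TCP pose, the force, the opening and the grip force at its end, in the units of the state.
- robot.observe(): the state, without advancing time (a new reading comes with each control period).
- robot.snapshot(name): name is "side" or "top"; returns the picture (480x640x3 uint8, red, green, blue); there is no depth.
- robot.calibration(name): a dict with "K" (3x3 intrinsics, pixels), "view" (4x4, takes a point from world to camera coordinates). Camera axes: x right, y up, looking along -z (the intrinsics and any distortion apply to the point x, -y, -z); pixel columns grow to the right and rows downward; lengths in m; the calibration is good to about 2 mm. A picture is of the moment at which its call begins. calibration takes no time and is no camera call.
- robot.job_done(): hands the job in; it is judged then, once.
The state is a dict: "time_s": time; "joint_pos": joint angles; "qd": joint speeds; "joint_torque": joint torques, N m; "ee_pos": TCP position; "eef_rot": TCP orientation; "ft_force": force on the tool from outside, world axes, zero at the start; "torque": the same for the moment, N m; "opening": finger opening in m; "gripper_force": force on a finger pad.
Only numpy, scipy, OpenCV 4.12 (cv2) and the standard library are available. Lean on these libraries where they do the work, as an engineer would, in place of code of your own. Each camera call takes 0.05 s, during which the arm holds its last target. There are 200 camera calls.

## Working session

There is one attempt and no reset: what is moved stays moved. The work goes in short steps, Python scripts to look and compute and a tool call to move; the robot and the scene stay as the last step left them, time stands still between calls to the robot, and variables do not carry over. Pictures are saved under pics/ and viewed, at most 10 in all, crops included, and the job is handed in when it is done.

Besides the shell and the picture viewer there is one more tool, called after "Emit:" by a JSON object that holds its "method" and its "body". send_rows: Moves the arm, as the interface text tells. Its arguments: {"type":"object","properties":{"motion":{"type":"array","items":{"type":"array"}},"claw":{"type":"number"},"force":{"type":"number"}},"required":["motion"]}

```bash
mkdir -p pics
python3 - <<'E'
from plant import robot
import cv2
for n in("top","side"):
    cv2.imwrite(f"pics/{n}0.png",robot.snapshot(n)[:,:,::-1]); c=robot.calibration(n); print(n,c)
print(robot.observe())
E
```

```text
top {'K': array([[461.53021353,   0.        , 317.92248345],
       [  0.        , 461.53021353, 236.1056889 ],
       [  0.        ,   0.        ,   1.        ]]), 'view': array([[-0.01241618, -0.9996695 , -0.02251068,  0.03308682],
       [ 0.99719328, -0.01404145,  0.07354179, -0.53430071],
       [-0.07383356, -0.02153439,  0.99703805, -0.78088189],
       [ 0.        ,  0.        ,  0.        ,  1.        ]])}
side {'K': array([[477.40907455,   0.        , 317.37603996],
       [  0.        , 477.40907455, 236.84358193],
       [  0.        ,   0.        ,   1.        ]]), 'view': array([[-0.90326304, -0.42907984, -0.0025254 ,  0.45569127],
       [ 0.25120428, -0.53356744,  0.80759037, -0.20077769],
       [-0.34786822,  0.72883213,  0.58973844, -0.63685462],
       [ 0.        ,  0.        ,  0.        ,  1.        ]])}
{'time_s': 0.1, 'joint_pos': array([ 1.1412229 ,  0.62924639,  0.03842335,  1.51827252, -0.0270067 ,
        0.99631052, -0.01999693]), 'qd': array([-0.00175988, -0.00165146,  0.00038504, -0.00269086,  0.00012337,
       -0.00045003,  0.00044561]), 'joint_torque': array([ 3.35063152e-03, -5.64528680e+01,  1.23046372e+00, -1.93974084e+01,
        1.12416645e-02,  5.34280800e-03, -5.52901486e-05]), 'ee_pos': array([ 0.23112306, -0.60694678,  0.24748388]), 'eef_rot': array([-8.45777621e-04,  9.83502295e-01,  1.80893603e-01, -1.55041878e-04]), 'ft_force': array([-0.03743352,  0.33777691, -0.62939516]), 'torque': array([-0.01102877,  0.01583531,  0.03334826]), 'gripper_force': 0.0, 'opening': 0.08542769723288501}
```

View pics/top0.png

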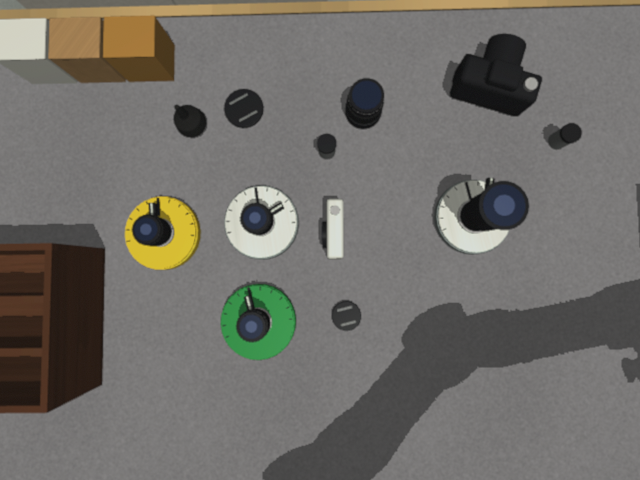

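View pics/side0.png

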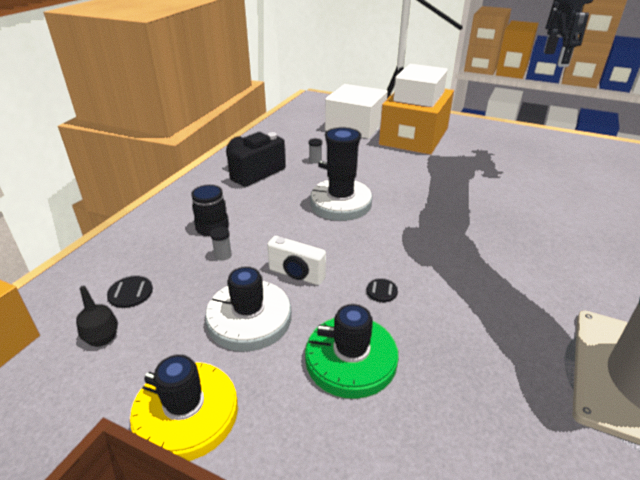

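Top view: short lens with a grey/white dial at (257,218), its tab at about (278,209) and the long line at about (256,194). The tall lens is at (500,205) on the dial at (473,217). The yellow (160,232) and green (258,320) dials are look-alikes. The grey one fits, since the description calls for an aluminium dial. I'll confirm it in an enlarged crop.

Run:
```python
import cv2,numpy as np
a=cv2.imread("pics/top0.png")[177:267,215:307]; b=cv2.imread("pics/side0.png")[255:355,195:300]
a=cv2.resize(a,(400,391),interpolation=cv2.INTER_CUBIC);b=cv2.resize(b,(400,391),interpolation=cv2.INTER_CUBIC)
cv2.imwrite("pics/crop1.png",np.hstack([a,b]))
```

```text
(no output)
```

View pics/crop1.png

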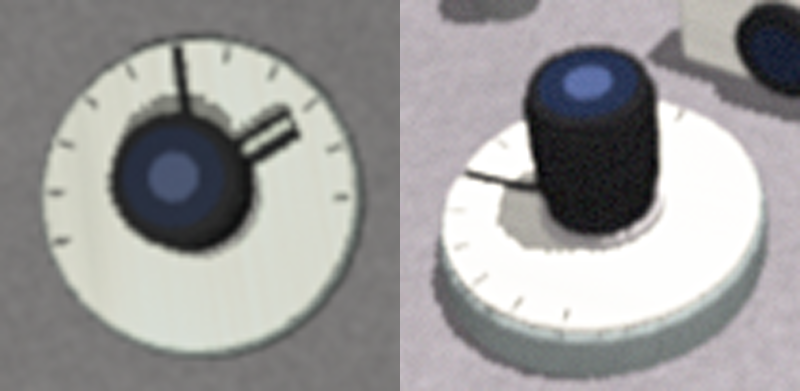

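The crop confirms the grey dial. It shows the long line from (178,47) to (186,110), the white line on the tab from (247,150) to (294,121), the lens top centre at (174,177), and the dial centre at about (201,194).

```bash
cat > h.py <<'E'
from plant import robot
import numpy as np
from scipy.spatial.transform import Rotation as R
def ray(n,px,z):
    c=robot.calibration(n);V=c["view"];K=c["K"]
    d=np.linalg.inv(K)@[px[0],px[1],1]; d=V[:3,:3].T@(d*[1,-1,-1]); o=-V[:3,:3].T@V[:3,3]
    return o+d*(z-o[2])/d[2]
def proj(n,p):
    c=robot.calibration(n);q=(c["view"]@np.r_[p,1])[:3]*[1,-1,-1];q=c["K"]@q;return q[:2]/q[2]
def tcp():
    s=robot.observe();q=s["eef_rot"];return s["ee_pos"],R.from_quat(np.r_[q[1:],q[0]]),s
E
python3 - <<'E'
from h import *
f=lambda u,v:(215+(u+.5)/4.348-.5,177+(v+.5)/4.344-.5)
g=lambda u,v:(195+(u+.5)/3.81-.5,255+(v+.5)/3.91-.5)
lo,li=ray("top",f(178,47),.026),ray("top",f(186,110),.026)
to,ti=ray("top",f(294,121),.058),ray("top",f(247,150),.058)
c1=ray("top",f(174,177),.088); c2=ray("top",f(201.5,193.5),.026)
c3=ray("side",g(588,82),.088)
e=[ray("top",f(*p),.026) for p in((42,194),(361,194),(201,35),(201,353))]
print(lo,li,to,ti,"\n",c1,c2,c3,"\n",np.round(e,4))
ang=lambda a,b:np.arctan2(*(a-b)[1::-1])
for c in(c1,c2): print(ang(lo,c),ang(li,c),ang(to,c),ang(ti,c),np.linalg.norm((lo-c)[:2]),np.linalg.norm((to-c)[:2]))
print(ang(lo,li),ang(to,ti))
p,r,s=tcp();print(p,r.as_matrix().round(3))
E
```

```text
[0.62075583 0.13344193 0.026     ] [0.59524186 0.13029786 0.026     ] [0.58550685 0.08393578 0.058     ] [0.57459756 0.10202488 0.058     ] 
 [0.5611067  0.12528129 0.088     ] [0.56158708 0.12419837 0.026     ] [0.42465632 0.06148628 0.088     ] 
 [[0.5623 0.188  0.026 ]
 [0.5604 0.0606 0.026 ]
 [0.6255 0.1242 0.026 ]
 [0.4981 0.1246 0.026 ]]
0.13596661472042065 0.14591766691982183 -1.0376493158303826 -1.04514374761805 0.060204768218188744 0.048008522770445726
0.15497092007195556 0.17929079280101465 -1.034730713128113 -1.0401702814442282 0.05988643015641405 0.046831957858683146
0.12261094016517556 -1.0281105790432812
[ 0.23112306 -0.60694678  0.24748388] [[ 0.935  0.356 -0.001]
 [ 0.356 -0.935  0.002]
 [ 0.    -0.002 -1.   ]]
```

Emit:
{"method": "send_rows", "body": {"motion": [[[1,-1,0],[0,0,0]],[[1,-1,0],[0,0,0]],[[1,-1,0],[0,0,0]],[[1,-1,0],[0,0,0]],[[1,-1,0],[0,0,0]],[[1,-1,0],[0,0,0]],[[1,-1,0],[0,0,0]]], "claw": 85, "force": 40}}

```text
time_s: 0.8
ee_pos: [0.3494, -0.344, 0.2481]
eef_rot: [-0.002, 0.983, 0.185, 0.0]
ft_force: [-0.1, -0.8, -0.9]
opening: 0.0853
gripper_force: 0.0
```

Emit:
{"method": "send_rows", "body": {"motion": [[[1,-1,0],[0,0,0]],[[1,-1,0],[0,0,0]],[[1,-1,0],[0,0,0]],[[1,-1,0],[0,0,0]],[[1,-1,0],[0,0,0]],[[1,-1,0],[0,0,0]],[[1,-1,0],[0,0,0]]]}}

```text
time_s: 1.5
ee_pos: [0.465, -0.0867, 0.2482]
eef_rot: [-0.001, 0.983, 0.185, 0.001]
ft_force: [-0.3, 0.3, 0.9]
opening: 0.0854
gripper_force: 0.0
```

Emit:
{"method": "send_rows", "body": {"motion": [[[0.84,-0.83,0],[0,0,-0.4]],[[0.84,-0.83,0],[0,0,-0.55]],[[0.84,-0.83,0],[0,0,-0.55]],[[0.84,-0.83,0],[0,0,-0.55]],[[0.84,-0.83,0],[0,0,-0.55]],[[0.84,-0.83,0],[0,0,-0.55]],[[0.84,-0.83,0],[0,0,-0.55]],[[0.84,-0.83,0],[0,0,-0.55]],[[0.84,-0.83,0],[0,0,-0.55]],[[0.84,-0.83,0],[0,0,-0.55]]]}}

```text
time_s: 2.5
ee_pos: [0.5611, 0.1213, 0.2478]
eef_rot: [0.0, 0.595, 0.804, -0.001]
ft_force: [0.2, -0.9, 0.4]
opening: 0.0851
gripper_force: 0.0
```

Run:
```python
from h import *
g=lambda u,v:(195+(u+.5)/3.81-.5,255+(v+.5)/3.91-.5)
print(ray("side",g(188,82),.088))
p,r,s=tcp();t=np.array([.561,.125,.066])
print(p,np.arctan2(*r.as_matrix()[1::-1,0]),s["joint_pos"].round(2))
print("shift/200mm",r.inv().apply(t-p)/.2,"tilt",r.as_matrix()[:,2])
rr=R.from_euler('z',2.107)*R.from_euler('x',np.pi)
print("turn/pi",(r.inv()*rr).as_rotvec()/np.pi)
```

```text
[0.56156407 0.12603138 0.088     ]
[0.5611437  0.12134017 0.2478199 ] 1.8676111027615718 [ 0.03  0.55 -0.44  1.73  0.28  0.93 -0.24]
shift/200mm [0.01865729 0.00552303 0.90907574] tilt [-5.97571004e-04 -1.27344252e-03 -9.99999011e-01]
turn/pi [-0.00033875  0.00029444 -0.0762    ]
```

Emit:
{"method": "send_rows", "body": {"motion": [[[0.02,0.006,0.1],[0,0,-0.04]],[[0.02,0.006,0.25],[0,0,-0.076]],[[0.02,0.006,0.4],[0,0,-0.076]],[[0.02,0.006,0.5],[0,0,-0.076]],[[0.02,0.006,0.6],[0,0,-0.076]],[[0.02,0.006,0.7],[0,0,-0.076]],[[0.02,0.006,0.8],[0,0,-0.076]],[[0.02,0.006,0.87],[0,0,-0.076]],[[0.02,0.006,0.91],[0,0,-0.076]],[[0.02,0.006,0.91],[0,0,-0.076]]]}}

```text
time_s: 3.5
ee_pos: [0.5604, 0.1269, 0.0653]
eef_rot: [-0.0, 0.497, 0.868, -0.001]
ft_force: [0.9, -0.2, 0.0]
opening: 0.085
gripper_force: 0.0
```

Run:
```python
from h import *
import cv2
p,r,s=tcp();print(p,np.arctan2(*r.as_matrix()[1::-1,0]),s["ft_force"],s["joint_pos"].round(2))
a=robot.snapshot("top")[150:290,185:335,::-1];b=robot.snapshot("side")[215:365,170:320,::-1]
cv2.imwrite("pics/c2.png",np.hstack([cv2.resize(i,(400,390),interpolation=cv2.INTER_CUBIC) for i in(a,b)]))
```

```text
[0.56039369 0.12690194 0.06533439] 2.1018623637982916 [ 0.91771873 -0.24190174  0.04224305] [-0.04  0.8  -0.37  1.86  0.5   0.57 -0.2 ]
```

View pics/c2.png

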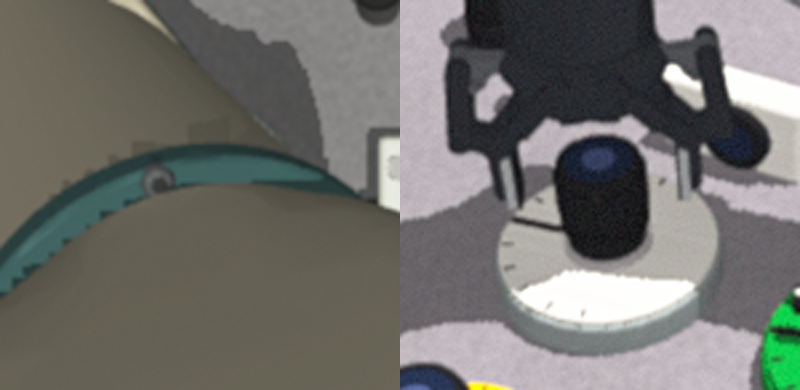

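The side view shows the fingers on both sides of the short lens, at crop (510,185) and (687,175), with nothing touching. Closing now.

Emit:
{"method": "send_rows", "body": {"motion": [[[0,0,0],[0,0,0]],[[0,0,0],[0,0,0]],[[0,0,0],[0,0,0]],[[0,0,0],[0,0,0]],[[0,0,0],[0,0,0]],[[0,0,0],[0,0,0]],[[0,0,0],[0,0,0]],[[0,0,0],[0,0,0]]], "claw": 30, "force": 30}}

```text
time_s: 4.4
ee_pos: [0.5603, 0.1273, 0.0671]
eef_rot: [0.0, 0.497, 0.868, -0.001]
ft_force: [-2.7, -0.9, 5.0]
opening: 0.0496
gripper_force: 30.5
```

Emit:
{"method": "send_rows", "body": {"motion": [[[0,0,0],[0,0,-0.02]],[[0,0,0],[0,0,-0.05]],[[0,0,0],[0,0,-0.08]],[[0,0,0],[0,0,-0.11]],[[0,0,0],[0,0,-0.14]],[[0,0,0],[0,0,-0.17]],[[0,0,0],[0,0,-0.19]],[[0,0,0],[0,0,-0.2]]]}}

```text
time_s: 5.2
ee_pos: [0.5599, 0.1269, 0.0671]
eef_rot: [-0.0, 0.203, 0.979, -0.001]
ft_force: [-3.8, -1.2, 6.1]
opening: 0.0493
gripper_force: 30.7
```

Emit:
{"method": "send_rows", "body": {"motion": [[[0,0,0],[0,0,-0.02]],[[0,0,0],[0,0,-0.05]],[[0,0,0],[0,0,-0.08]],[[0,0,0],[0,0,-0.11]],[[0,0,0],[0,0,-0.14]],[[0,0,0],[0,0,-0.16]],[[0,0,0],[0,0,-0.174]],[[0,0,0],[0,0,-0.174]],[[0,0,0],[0,0,-0.174]]]}}

```text
time_s: 6.1
ee_pos: [0.5598, 0.1264, 0.0671]
eef_rot: [-0.001, -0.068, 0.998, -0.001]
ft_force: [-3.6, -3.0, 7.1]
opening: 0.049
gripper_force: 30.8
```

Run:
```python
from h import *
import cv2
p,r,s=tcp();print(p,np.arctan2(*r.as_matrix()[1::-1,0]),s["ft_force"],s["torque"],s["joint_pos"].round(2))
b=robot.snapshot("side")[245:355,190:300,::-1]
cv2.imwrite("pics/c3.png",cv2.resize(b,(600,600),interpolation=cv2.INTER_CUBIC))
```

```text
[0.55984478 0.12640372 0.06713145] -3.0062659337256443 [-3.57648624 -2.98111256  7.10915234] [-0.39863312  0.85955334  0.01545894] [ 0.14  0.87 -0.67  1.86  0.81  0.72  0.7 ]
```

View pics/c3.png

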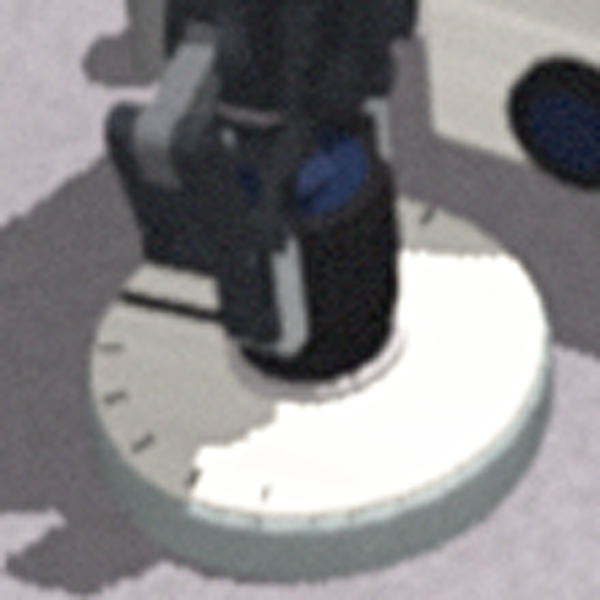

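The finger hides the tab, so I'll release, lift and move aside to look.

Emit:
{"method": "send_rows", "body": {"motion": [[[0,0,0],[0,0,0]],[[0,0,0],[0,0,0]],[[0,0,0],[0,0,0]],[[0,0,0],[0,0,0]],[[0,0,0],[0,0,0]],[[0,0,0],[0,0,0]],[[0,0,-0.1],[0,0,0]],[[0,0,-0.3],[0,0,0]],[[0,0,-0.5],[0,0,0]],[[0,0,-0.6],[0,0,0]]], "claw": 85}}

```text
time_s: 7.15
ee_pos: [0.5619, 0.1288, 0.1895]
eef_rot: [0.002, -0.068, 0.998, 0.001]
ft_force: [0.8, 0.2, 0.2]
opening: 0.0846
gripper_force: 0.0
```

Emit:
{"method": "send_rows", "body": {"motion": [[[0,0,-0.1],[0,0,0]],[[0,0.2,-0.2],[0,0,0]],[[0,0.4,-0.3],[0,0,0]],[[0,0.6,-0.3],[0,0,0]],[[0,0.8,-0.3],[0,0,0]],[[0,1,-0.3],[0,0,0]],[[0,1,-0.3],[0,0,0]],[[0,1,-0.3],[0,0,0]]]}}

```text
time_s: 7.95
ee_pos: [0.5328, 0.3271, 0.2461]
eef_rot: [-0.0, -0.069, 0.998, -0.0]
ft_force: [1.3, -0.9, 0.1]
opening: 0.085
gripper_force: 0.0
```

Run:
```python
from h import *
import cv2
p,r,s=tcp();print(p,s["time_s"])
t=robot.snapshot("top")[:,:,::-1];b=robot.snapshot("side")[:,:,::-1]
cv2.imwrite("pics/t4.png",t);cv2.imwrite("pics/s4.png",b)
a=cv2.resize(t[177:267,215:307],(400,391),interpolation=cv2.INTER_CUBIC);b=cv2.resize(b[255:355,195:300],(400,391),interpolation=cv2.INTER_CUBIC)
cv2.imwrite("pics/c4.png",np.hstack([a,b]))
```

```text
[0.53284799 0.32706837 0.24612983] 7.95
```

View pics/c4.png

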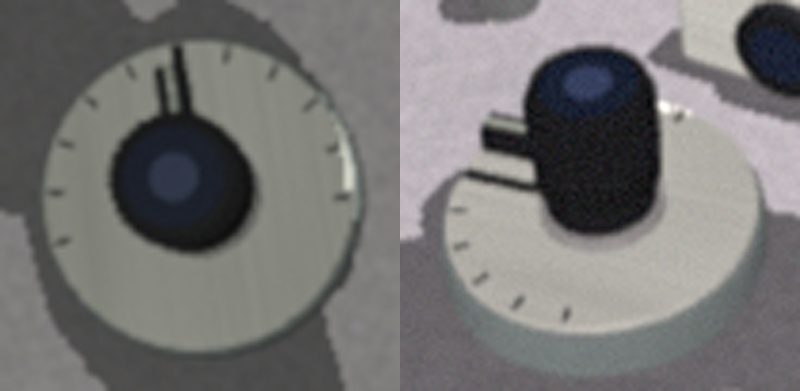

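The crop shows the tab's left edge at about (158,68) and the index line at (178,47) to (186,110), so the tab now stands about over the line. I'll check the angle with a finer crop and the predicted projections.

Run:
```python
from h import *
import cv2
t=cv2.imread("pics/t4.png")[184:208,240:272]
cv2.imwrite("pics/c5.png",cv2.resize(t,(800,600),interpolation=cv2.INTER_CUBIC))
c=np.array([.561,.1255])
for a in(.08,.14,.2):
    for z,rs,ws in((.058,(.048,.028),(-.006,0,.006)),(.026,(.061,.029),(-.0025,.0025))):
        for r in rs:
            print(a,z,r,[((proj("top",np.r_[c+r*np.array([np.cos(a),np.sin(a)])+w*np.array([-np.sin(a),np.cos(a)]),z])-[240,184]+.5)*25-.5).round().tolist() for w in ws])
```

```text
0.08 0.058 0.048 [[476.0, 179.0], [387.0, 188.0], [298.0, 196.0]]
0.08 0.058 0.028 [[501.0, 475.0], [412.0, 483.0], [322.0, 492.0]]
0.08 0.026 0.061 [[480.0, 79.0], [409.0, 86.0]]
0.08 0.026 0.029 [[518.0, 533.0], [447.0, 539.0]]
0.14 0.058 0.048 [[433.0, 179.0], [345.0, 193.0], [256.0, 207.0]]
0.14 0.058 0.028 [[476.0, 473.0], [387.0, 486.0], [298.0, 500.0]]
0.14 0.026 0.061 [[428.0, 83.0], [357.0, 94.0]]
0.14 0.026 0.029 [[493.0, 534.0], [422.0, 545.0]]
0.2 0.058 0.048 [[390.0, 182.0], [302.0, 201.0], [215.0, 220.0]]
0.2 0.058 0.028 [[450.0, 472.0], [362.0, 491.0], [274.0, 510.0]]
0.2 0.026 0.061 [[376.0, 91.0], [306.0, 106.0]]
0.2 0.026 0.029 [[468.0, 536.0], [398.0, 551.0]]
```

View pics/c5.png

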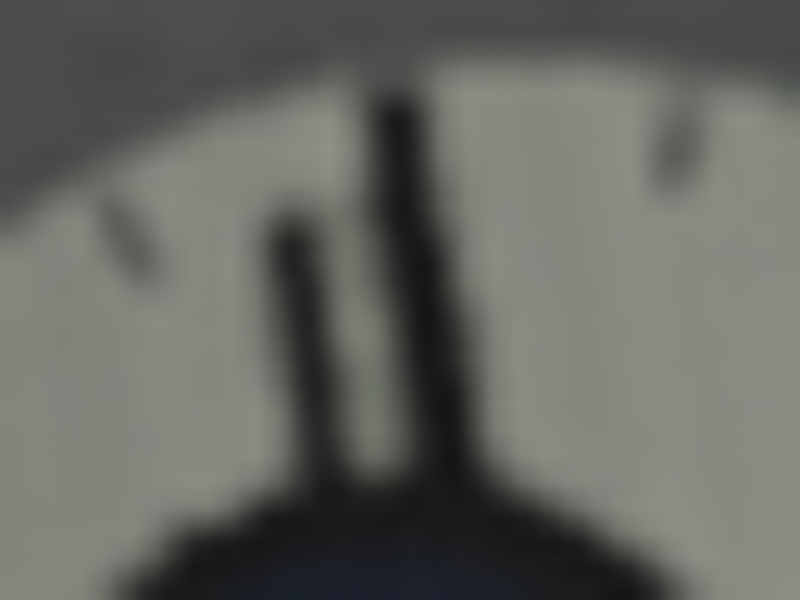

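In the crop, the index line's outer end is at (397,95), which gives 0.135 rad. The tab's left edge runs (268,220) to (308,480) and its white line (352,230) to (380,480), which gives 0.13–0.14 rad. They agree to about 0.01–0.02 rad, and the arm is clear.

```bash
python3 -c "
from plant import robot
print(robot.job_done())"
```

```text
the job is handed in; nothing more can be done
None
```

I turned the short lens's focus ring until its tab stood over the index line (within about 0.02 rad by the camera), let go and moved the arm clear; I never went near the tall lens, and handed in at about 8 s, with no verdict shown.

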